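# Seat the timing chain wheel on its shaft and locating pin

### The job

Pick up the toothed chain wheel, lower it over the upright shaft of the aluminium housing, and find by feel the angle at which the locating pin enters the wheel's slot, so that the wheel goes down fully home, flat on its seat. Work gently: turn the wheel under a light push, never force it or drop it onto the pin; then let go, and leave the other things on the bench where they are.

Things in the scene. Friction and masses are not known exactly. Their poses are not given: they have to be found in the camera images.
- wheel_center (a point): Loose dark steel chain wheel lying hub up on the bench, 0.4 kg. Disc 103 mm across, 8 mm thick; its central hub, 36 mm in diameter, reaches 46 mm above the disc's underside (grip the hub). Bore 20 mm through both. One radial slot right through the disc, 10 mm wide, 23 to 37 mm from the axis. This point: on the axis, 23 mm above the underside; z up along the hub, x through the slot.
- shaft_tip (a point): Top of the fixed housing's upright steel shaft, 18 mm in diameter, its top 4 mm tapered to 12 mm, standing 38 mm out of the seat. A 7 mm pin, 30 mm from the axis, stands 14 mm out of the seat. Seen from the axis the pin lies towards this point's x axis (the housing's x), but up to 0.6 rad to either side: its angle is not measured. Shaft and pin are too stiff to turn.
- seat (a point): Centre of the flat round steel seat, 72 mm in diameter, on top of the housing, on the shaft's axis, 70 mm above the bench; axes as the housing's, z up. When home, the wheel's underside lies here. While the wheel only rests on the pin, its underside is 14 mm above this point.
- housing: aluminium housing fixed to the bench, foot 130 mm (along its x) by 100 mm, 62 mm high, carrying the seat, shaft and pin; origin at the centre of its underside, straight below the shaft's axis.
- bottle: bystander: white spray bottle, 74 mm in diameter, 222 mm high, upright; origin at the centre of its underside, z up.
- wrench: bystander: wrench, 170 mm long, lying flat along its x; origin under its middle.
- spacer: bystander: plain bright steel spacer ring without slot or hub, 60 mm outside, 42 mm inside, 16 mm high; origin at the centre of its underside.
- tray: bystander: grey open tray of bolts, 150 by 100 by 28 mm; origin at the centre of its underside.
Things that resemble listed ones, but are neither listed nor needed, are in the scene too. Of the things that look like the part that bears wheel_center, take the one that is farthest to the robot's left at the start.

How it is judged:
By the outcome, as a careful person would: the job done as asked, in the order asked, and still so for the second after the job is handed in, with the robot touching nothing.
It also fails if it takes over 72 s, if anything falls off the work surface, if the arm or the gripper's body presses on something with over 40 N, if the wrist force passes 120 N, or if a joint passes its speed limit or range.

### The arm

A 6-joint arm with a two-finger parallel gripper is mounted at the origin on the work surface. World frame = base frame: x ahead of the robot, y to its left, z up, the work surface at z = 0. Lengths are in mm, angles in rad, forces in N, time in s.
With the tool pointing down it reaches from about 275 to 750 mm from the base axis. Payload 10.2 kg.
Tool frame: the origin (TCP) lies on the front face of the gripper's body, between the roots of the fingers; the fingertips stand 73 mm ahead of it and the grasp point (between the pads) lies 54 mm ahead of it; z points along the fingers, y is the direction in which the jaws open and shut (so a half turn about z gives the same grasp; the last joint's range is limited). The gripper opens to 85 mm and grips with 20 to 120 N. Pads are 22 mm wide; open, the fingers measure 114 mm over their backs; the gripper's body (76 mm by 85 mm) begins 54 mm behind the grasp point. The pads swing forward as they close: fully open they stand 13 mm farther back than shut.
Start: joints at [-1.48, 0.313, 1.498, -0, 1.331, -0.223], TCP at [162.042, -499.374, 303.894] pointing down, gripper open.
Joint ranges: [-2.94, 2.94], [-0.97, 2.17], [0.19, 2.56], [-1.23, 4.37], [0.02, 3.11], [-2.88, 2.88]. Speed limits (rad/s): [2.39, 2.39, 3.01, 3.14, 3.14, 3.14].

### API

Orientations are given as a unit quaternion [w, x, y, z].
In Python, from rig import ctrl gives the robot as it stands.
- The arm moves only by the tool move_arm, never from a script. Its argument "series" is a list of rows, each a list of 3 entries, a list of its own where there are three numbers: the shift along the tool's x, y, z in mm, then the turn about the tool's z in degrees, then the opening, from 0 (shut) to 1 (fully open). In form: [[[tx, ty, tz], yaw, grip], ...]. A call has 1 to 10 rows; each row is the pose to reach, as a shift and turn from the pose commanded when the call began, along the tool's axes at that moment; what a row does not reach only later rows make up. A row lasts 1/8 s, in which the tool goes at most 62.5 mm and 10.7 degrees, less where a joint would pass 70% of its speed; a pose out of reach is approached as far as the arm can. A call with a gripper value outside its range is refused whole. The fingers move at their own pace and stop on an object; "force" is the grip in N (left out, the last holds). Time passes only in rows, so rows that repeat a pose let the fingers close. It gives the time, the measured TCP pose, the force and the opening at its end, in the units of the state.
- ctrl.sense(): the state, without advancing time (a new reading comes with each control period).
- ctrl.capture(name): name is "scene" or "side" or "wrist"; returns (picture, depth): 400x640x3 uint8, red, green, blue; 400x640 float32, mm along the optical axis (not along the pixel's ray), 0 where there is no reading.
- ctrl.camera_model(name): a dict with "fov_y" (degrees; the focal length in pixels is half the picture's height over the tangent of half this angle, whatever the lens; pixels are square), "cx", "cy" (the principal point, pixels), "dist_coeffs" ([k1, k2, p1, p2, k3] as OpenCV has them; the pictures are not rectified), "rvec" (rotation vector, rad) and "tvec" (3), from world to camera coordinates, as OpenCV has them. Camera axes: x right, y down, z forward; pixel columns grow to the right and rows downward; lengths in mm; the calibration is good to about 2 mm. A picture is of the moment at which its call begins: read the wrist's pose just before it. camera_model takes no time and is no camera call; for the wrist camera it gives the pose at the moment of the call.
- ctrl.finish_job(): hands the job in, once; it reports no verdict.
The state is a dict: "time_s": time; "joints": joint angles; "dq": joint speeds; "tau": joint torques, N m; "eef_pos": TCP position; "ee_rot": TCP orientation; "force": force on the tool from outside, world axes, zero at the start; "wrist_torque": the same for the moment, N m; "grip_width": opening from 0.0 (shut) to 1.0 (fully open).
Only numpy, scipy, OpenCV 4.12 (cv2) and the standard library are available. Lean on these libraries where they do the work, as an engineer would, in place of code of your own. Each camera call takes 0.05 s, during which the arm holds its last target.

## Working session

There is one attempt and no reset: what is moved stays moved. The work goes in short steps, Python scripts to look and compute and a tool call to move; the robot and the scene stay as the last step left them, time stands still between calls to the robot, and variables do not carry over. Pictures are saved under pics/ and viewed, and the job is handed in when it is done.

Besides the shell and the picture viewer there is one more tool, called by a JSON object that holds its "method" and its "body". move_arm: Moves the arm, as the interface text tells. Its arguments: {"type":"object","properties":{"series":{"type":"array","items":{"type":"array"}},"force":{"type":"number"}},"required":["series"]}

```bash
ls; mkdir -p pics
cat > h.py <<'E'
import numpy as np, cv2
from rig import ctrl
def model(n):
    m=ctrl.camera_model(n); f=200/np.tan(np.radians(m["fov_y"])/2)
    K=np.array([[f,0,m["cx"]],[0,f,m["cy"]],[0,0,1.]]); d=np.array(m["dist_coeffs"],float)
    R,_=cv2.Rodrigues(np.array(m["rvec"],float)); t=np.array(m["tvec"],float)
    return K,d,R,t
def grab(n,tag):
    mo=model(n); p,z=ctrl.capture(n)
    cv2.imwrite(f"pics/{tag}.png",p[:,:,::-1]); np.savez(f"pics/{tag}.npz",p=p,z=z,K=mo[0],d=mo[1],R=mo[2],t=mo[3])
    return p,z,mo
def load(tag):
    a=np.load(f"pics/{tag}.npz"); return a['p'],a['z'],(a['K'],a['d'],a['R'],a['t'])
def cloud(z,mo):
    K,d,R,t=mo; v,u=np.mgrid[0:400,0:640]
    uv=cv2.undistortPoints(np.stack([u,v],-1).reshape(-1,1,2).astype(float),K,d).reshape(400,640,2)
    P=np.dstack([uv*z[...,None],z]); return (P-t)@R
def proj(P,mo):
    K,d,R,t=mo; return cv2.projectPoints(np.asarray(P,float).reshape(-1,1,3),cv2.Rodrigues(R)[0],t,K,d)[0].reshape(-1,2)
def onplane(uv,h,mo):
    K,d,R,t=mo; q=cv2.undistortPoints(np.asarray(uv,float).reshape(-1,1,2),K,d).reshape(-1,2)
    r=np.c_[q,np.ones(len(q))]@R; c=-R.T@t; return c+r*((h-c[2])/r[:,2])[:,None]
E
python3 - <<'E'
from h import *
for n in("scene","side","wrist"):
    p,z,mo=grab(n,n+"0"); print(n,-mo[2].T@mo[3],mo[2][2],(z>0).mean())
print(ctrl.sense())
E
```

```text
pics
scene [1197.66438124  680.25197507 1065.98220971] [-0.48158506 -0.50562999 -0.71583109] 0.995109375
side [-153.66719424  816.79952183  931.20076133] [ 0.51212762 -0.60357412 -0.61108394] 0.99624609375
wrist [ 237.10246499 -474.51824098  373.06703156] [-0.29361514 -0.09378799 -0.95131171] 0.99594921875
{'time_s': 0.15, 'joints': array([-1.48042024e+00,  3.13316391e-01,  1.49822189e+00,  1.70528019e-05,
        1.33100781e+00, -2.23423693e-01]), 'dq': array([ 0.00135593, -0.00239869, -0.00316722,  0.00054627,  0.00010755,
        0.00025418]), 'tau': array([ 7.56981954e-04, -4.12370682e+01, -2.59798533e+01, -2.63628945e-04,
        3.22871281e-03,  3.25951383e-06]), 'eef_pos': array([ 162.02349192, -499.25401678,  303.48442341]), 'ee_rot': array([-4.75110861e-04,  9.87716648e-01,  1.56254909e-01,  3.99527257e-05]), 'force': array([-0.07258782, -0.11962011, -0.69811716]), 'wrist_torque': array([ 0.01607918, -0.03651798,  0.00235063]), 'grip_width': 0.9988351186409524}
```

View pics/scene0.png

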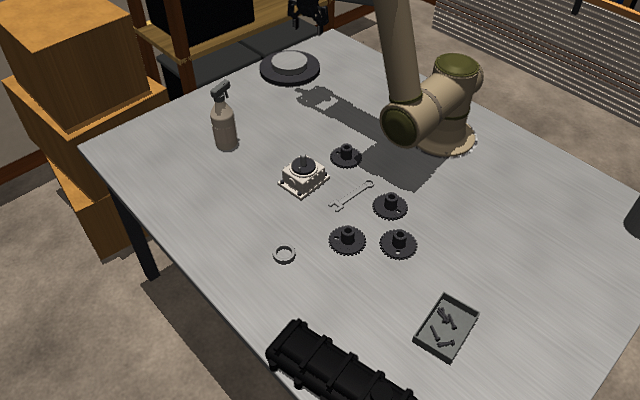

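View pics/side0.png

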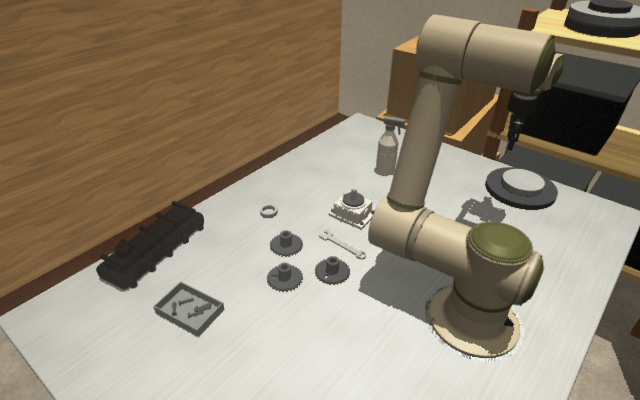

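View pics/wrist0.png

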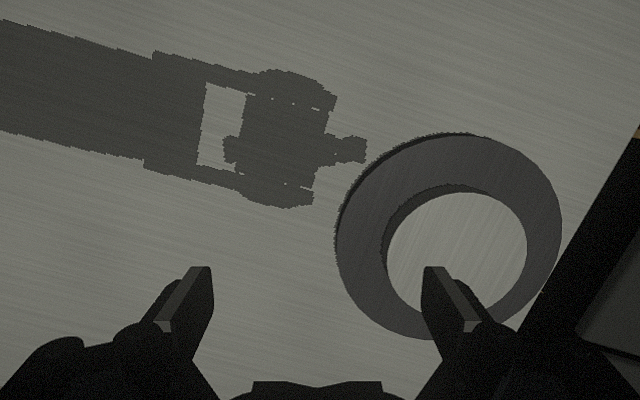

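The scene view shows four hubbed wheels, near pixels (346,155), (389,205), (347,240) and (398,243). The housing is at (303,175). Next I'll locate all of them from depth.

Run:
```python
from h import *
for tag,box in(("scene0",(250,130,450,280)),("side0",(220,170,400,310))):
    p,z,mo=load(tag); C=cloud(z,mo)
    m=((C[...,2]>15)&(C[...,2]<200)&(C[...,0]>200)&(C[...,0]<800)&(abs(C[...,1])<400)).astype(np.uint8)
    n,L,st,_=cv2.connectedComponentsWithStats(m)
    for i in range(1,n):
        if st[i,4]<40: continue
        P=C[L==i]; top=np.percentile(P[:,2],97); T=P[P[:,2]>top-8]
        print(tag,st[i],'top',top.round(1),'xy',np.median(T[:,:2],0).round(1),P[:,:2].min(0).round(),P[:,:2].max(0).round())
    x0,y0,x1,y1=box; cv2.imwrite(f"pics/{tag}c.png",cv2.resize(p[y0:y1,x0:x1,::-1],None,fx=4,fy=4,interpolation=cv2.INTER_CUBIC)[:600,:800])
```

```text
scene0 [380 118  56  30 566] top 198.5 xy [296.   57.8] [200. -39.] [308.  98.]
scene0 [340 143  12  15 143] top 48.5 xy [ 329.1 -131. ] [ 308. -152.] [ 347. -113.]
scene0 [ 280  154   48   41 1112] top 93.9 xy [ 502.4 -141.4] [ 432. -198.] [562. -90.]
scene0 [384 192  14  17 184] top 47.4 xy [384.4 105.9] [365.  88.] [404. 126.]
scene0 [341 225  14  18 207] top 48.0 xy [565.  109.4] [545.  91.] [585. 129.]
scene0 [392 229  15  18 208] top 47.6 xy [472.5 215.5] [451. 195.] [491. 234.]
side0 [331 188  43  37 921] top 97.9 xy [ 495.4 -143.6] [ 432. -200.] [556. -93.]
side0 [260 204  17  11  64] top 19.7 xy [721.4  30.1] [691.  -2.] [754.  59.]
side0 [280 230  12  16 166] top 49.3 xy [565.7 109.4] [546.  90.] [586. 129.]
side0 [368 235  31  21 248] top 199.3 xy [240.9  90.9] [200.  73.] [283.  98.]
side0 [326 256  13  17 191] top 48.8 xy [385.6 104.9] [367.  86.] [405. 123.]
side0 [278 262  13  18 197] top 48.9 xy [471.5 213.9] [454. 194.] [491. 232.]
```

View pics/scene0c.png

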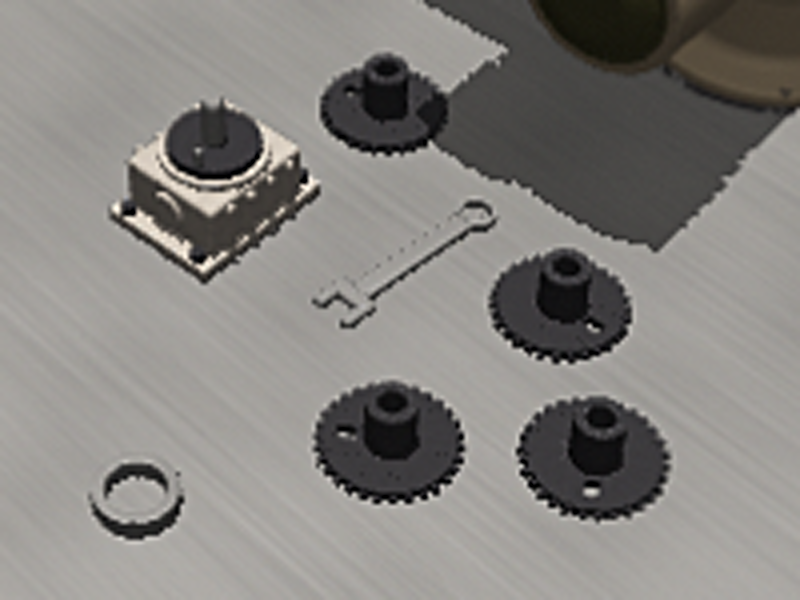

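View pics/side0c.png

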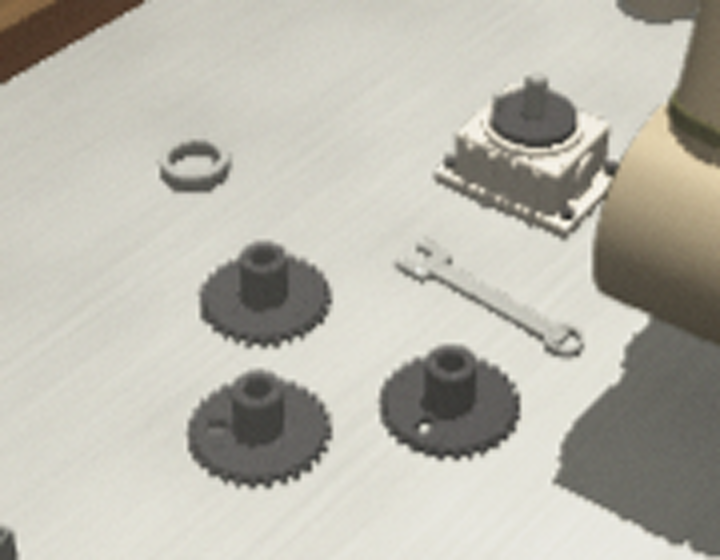

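The wheel to take is the one at about (472, 214), scene pixel (398,243), since it has the largest y. On the way there I'll pass over the housing with the wrist camera.

{"method": "move_arm", "body": {"series": [[[60, -38, 0], 0, 1], [[120, -77, 0], 0, 1], [[175, -112, 0], 0, 1], [[228, -146, 0], 0, 1], [[280, -180, 0], 0, 1], [[330, -212, 0], 0, 1], [[369, -237, 0], 0, 1], [[369, -237, 0], 0, 1], [[369, -237, 0], 0, 1]]}}

```text
time_s: 1.27
eef_pos: [439.6, -160.2, 303.7]
ee_rot: [-0.0, 0.988, 0.156, -0.0]
force: [0.0, -0.5, 0.9]
grip_width: 1.006
```

Run:
```python
from h import *
s=ctrl.sense(); print(s['time_s'],s['eef_pos'],s['ee_rot'],s['joints'])
grab("wrist","w1")
```

```text
1.275 [ 439.64685112 -160.22798472  303.66351783] [-7.54858701e-05  9.87684632e-01  1.56457541e-01 -3.17024107e-04] [-6.00527267e-01  1.87167809e-01  1.66050225e+00 -3.38897977e-04
  1.29448698e+00  6.56155595e-01]
```

View pics/w1.png

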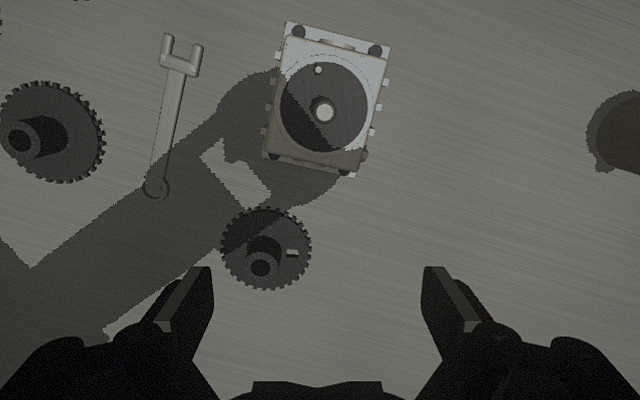

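The wrist view shows the housing from above, with the shaft top at about (325,112) and a small bright pin at (318,70). I'll measure both.

Run:
```python
from h import *
p,z,mo=load("w1")
c=cv2.resize(p[10:190,250:400,::-1],None,fx=4,fy=4,interpolation=cv2.INTER_CUBIC)
c=cv2.convertScaleAbs(c,alpha=1.6,beta=10);cv2.imwrite("pics/w1c.png",c[:600])
C=cloud(z,mo)
for (u0,u1,v0,v1) in((312,340,96,130),(310,328,60,80)):
    S=C[v0:v1,u0:u1]; print(np.percentile(S[...,2],[1,50,99]))
P=C[60:165,262:392].reshape(-1,3)
for lo,hi in((67,73),(80,90),(100,112)):
    Q=P[(P[:,2]>lo)&(P[:,2]<hi)]; print(lo,len(Q),Q.mean(0).round(1),Q[:,:2].min(0).round(1),Q[:,:2].max(0).round(1),cv2.minEnclosingCircle(Q[:,:2].astype(np.float32)))
Q=C[15:180,250:400].reshape(-1,3); Q=Q[(Q[:,2]>55)&(Q[:,2]<66)]; print('body',cv2.minAreaRect(Q[:,:2].astype(np.float32)))
print(onplane([[325,112]],108,mo),onplane([[318,70]],84,mo))
```

```text
[ 68.22912846  98.06236393 109.02439906]
[60.83583779 69.72280323 84.55876298]
67 5637 [ 497.7 -146.    69.7] [ 461.1 -182. ] [ 532.5 -110.5] ((496.692626953125, -146.21617126464844), 35.91630554199219)
80 78 [ 520.9 -134.    83.5] [ 497.9 -150.6] [ 526.8 -129.7] ((513.0136108398438, -138.13821411132812), 15.089722633361816)
100 473 [ 497.1 -146.1  106.5] [ 488.  -155.1] [ 505.5 -137.6] ((496.84832763671875, -146.32772827148438), 8.927070617675781)
body ((496.7510070800781, -146.29119873046875), (97.43537902832031, 85.98408508300781), 4.8501105308532715)
[[ 497.11897244 -147.03413039  108.        ]] [[ 523.16465585 -133.28370316   84.        ]]
```

View pics/w1c.png

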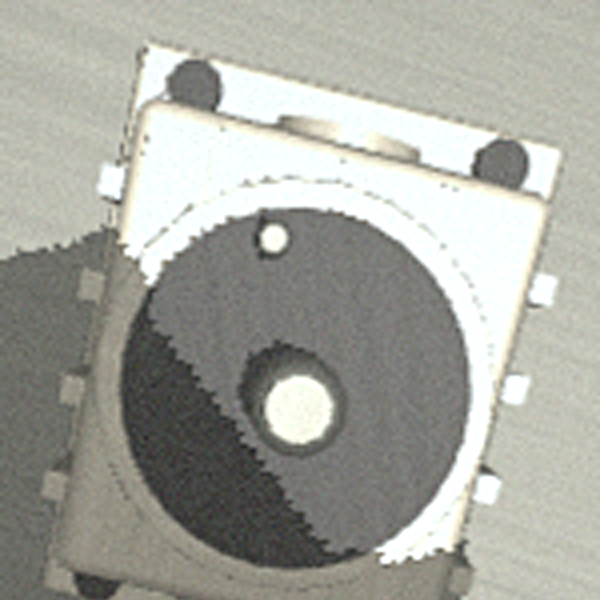

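Run:
```python
from h import *
p,z,mo=load("w1"); C=cloud(z,mo)
S=C[60:82,308:330].reshape(-1,3); S=S[S[:,2]>81]; print('pin',len(S),S.mean(0),cv2.minEnclosingCircle(S[:,:2].astype(np.float32)))
S=C[90:135,305:345].reshape(-1,3); S=S[S[:,2]>106]; print('tip',len(S),S.mean(0),cv2.minEnclosingCircle(S[:,:2].astype(np.float32)))
g=p[60:82,308:330].mean(2); m=g>150; v,u=np.nonzero(m); print(u.mean()+308,v.mean()+60,onplane([[u.mean()+308,v.mean()+60]],84,mo))
g=p[95:130,305:345].mean(2); m=g>150; v,u=np.nonzero(m); print(u.mean()+305,v.mean()+95,onplane([[u.mean()+305,v.mean()+95]],108,mo))
```

```text
pin 68 [ 523.52513068 -132.87376286   83.19286576] ((523.5571899414062, -132.8502655029297), 3.3593578338623047)
tip 322 [ 497.53172808 -145.84146942  115.73779597] ((502.52447509765625, -142.38414001464844), 14.075878143310547)
316.50877192982455 63.07017543859649 [[ 527.46508499 -130.69886755   84.        ]]
323.9367088607595 110.9620253164557 [[ 497.56948793 -146.0811814   108.        ]]
```

{"method": "move_arm", "body": {"series": [[[19, -58, 0], 0, 1], [[39, -116, 0], 0, 1], [[58, -174, 0], 0, 1], [[78, -232, 0], 0, 1], [[97, -290, 0], 0, 1], [[116, -346, 0], 0, 1], [[116, -346, 0], 0, 1], [[116, -346, 0], 0, 1]]}}

```text
time_s: 2.33
eef_pos: [443.7, 203.5, 303.8]
ee_rot: [0.0, 0.988, 0.155, -0.0]
force: [-0.2, -0.5, 0.2]
grip_width: 1.003
```

Run:
```python
from h import *
s=ctrl.sense(); print(s['time_s'],s['eef_pos'],s['ee_rot'],s['joints'])
p,z,mo=grab("wrist","w2")
C=cloud(z,mo)
m=(C[...,2]>36)&(C[...,2]<52)&(np.hypot(C[...,0]-472,C[...,1]-214)<35)
Q=C[m]; T=Q[Q[:,2]>43]; print(len(Q),np.median(Q[:,2]),cv2.minEnclosingCircle(T[:,:2].astype(np.float32)))
m=(C[...,2]>5)&(C[...,2]<11)&(np.hypot(C[...,0]-472,C[...,1]-214)<60); Q=C[m]; print(len(Q),cv2.minEnclosingCircle(Q[:,:2].astype(np.float32)))
```

```text
2.325 [443.71080613 203.49721158 303.77061018] [ 1.85346915e-04  9.87845199e-01  1.55440641e-01 -1.86221881e-04] [ 1.89581973e-01  2.31873280e-01  1.60455478e+00 -3.70982125e-04
  1.30554927e+00  1.44832861e+00]
940 45.63027634872883 ((471.3994140625, 213.26390075683594), 18.130884170532227)
5937 ((471.1512145996094, 213.3904571533203), 51.5141716003418)
```

View pics/w2.png

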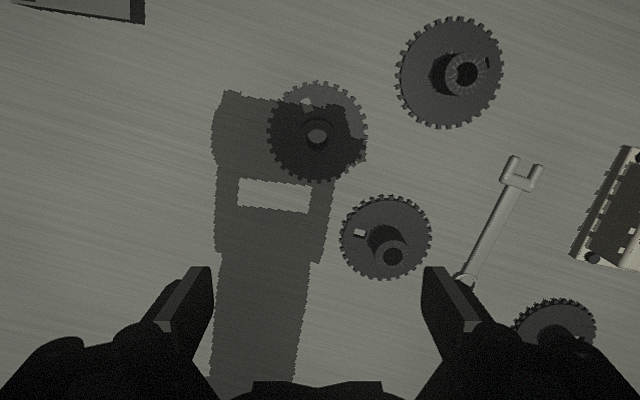

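The target wheel is at (318,132), with its slot at about (306,102). Next is the slot angle.

Run:
```python
from h import *
p,z,mo=load("w2"); C=cloud(z,mo)
c=np.array([471.3,213.3]); r=np.hypot(*(C[...,:2]-c).transpose(2,0,1))
m=(r>21)&(r<39)&(C[...,2]<4); v,u=np.nonzero(m); print(m.sum(),u.mean(),v.mean(),C[m].mean(0))
n,L,st,ce=cv2.connectedComponentsWithStats(m.astype(np.uint8)); print(st[1:],ce[1:])
x=onplane([[306,102.5],[u.mean(),v.mean()]],5,mo)
d=x[:,:2]-c; print(np.degrees(np.arctan2(d[:,1],d[:,0])),np.hypot(*d.T))
cc=cv2.resize(p[70:190,260:380,::-1],None,fx=5,fy=5,interpolation=cv2.INTER_CUBIC);cv2.imwrite("pics/w2c.png",cv2.convertScaleAbs(cc,alpha=1.8,beta=10))
```

```text
144 305.9166666666667 105.20833333333333 [ 4.94488338e+02  2.31996379e+02 -2.15379635e-01]
[[300  97  13  17 144]] [[305.91666667 105.20833333]]
[36.61440278 38.38894083] [32.43507045 30.03053275]
```

View pics/w2c.png

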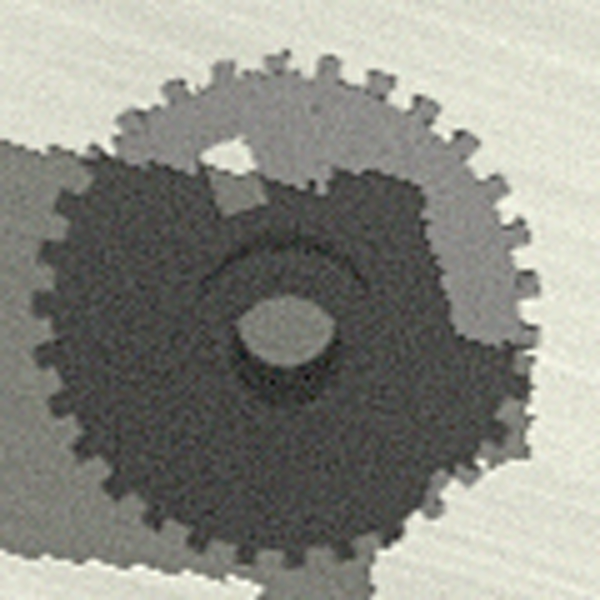

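{"method": "move_arm", "body": {"series": [[[29, -1, 45], -10, 1], [[29, -1, 100], -20.5, 1], [[29, -1, 150], -20.5, 1], [[29, -1, 185], -20.5, 1], [[29, -1, 205], -20.5, 1], [[29, -1, 216], -20.5, 1], [[29, -1, 216], -20.5, 1]], "force": 60}}

```text
time_s: 3.25
eef_pos: [471.0, 213.8, 87.9]
ee_rot: [-0.0, 0.944, 0.329, -0.0]
force: [0.9, 0.3, 0.2]
grip_width: 1.0
```

Run:
```python
from h import *
s=ctrl.sense(); print(s['time_s'],s['eef_pos'],s['ee_rot'],s['force'])
p,z,mo=grab("wrist","w3")
```

```text
3.25 [470.95812291 213.84877335  87.86916452] [-1.19793327e-05  9.44409702e-01  3.28770832e-01 -2.34876786e-04] [0.8564152  0.32879053 0.22753371]
```

View pics/w3.png

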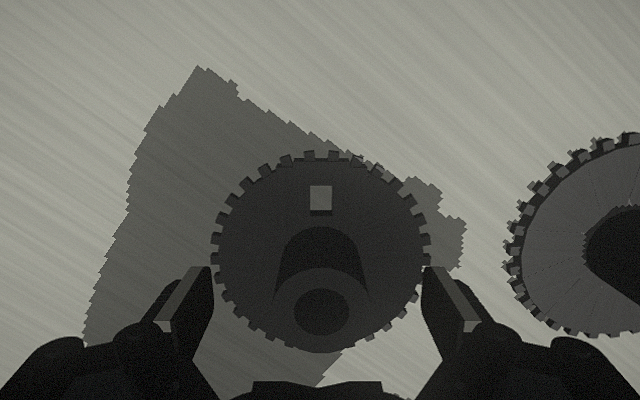

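The slot at (321,197) sits straight ahead of the bore at (321,312), so the slot lies along the tool's x and the hub is centred between the fingers. I can close the gripper.

{"method": "move_arm", "body": {"series": [[[0, 0, 0], 0, 0.4], [[0, 0, 0], 0, 0.2], [[0, 0, 0], 0, 0.2], [[0, 0, 0], 0, 0.2], [[0, 0, 0], 0, 0.2], [[0, 0, 0], 0, 0.2]], "force": 60}}

```text
time_s: 4.05
eef_pos: [471.2, 214.7, 88.8]
ee_rot: [0.0, 0.944, 0.33, 0.001]
force: [-0.1, -2.2, 5.8]
grip_width: 0.409
```

{"method": "move_arm", "body": {"series": [[[0, 0, 0], 0, 0.2], [[0, 0, 0], 0, 0.2], [[0, 0, -5], 0, 0.2], [[0, 0, -30], 0, 0.2], [[0, 0, -70], 0, 0.2], [[0, 0, -110], 0, 0.2], [[0, 0, -140], 0, 0.2], [[0, 0, -150], 0, 0.2], [[0, 0, -150], 0, 0.2], [[0, 0, -150], 0, 0.2]]}}

```text
time_s: 5.3
eef_pos: [470.2, 214.7, 236.4]
ee_rot: [-0.0, 0.944, 0.33, -0.001]
force: [0.1, 0.6, -4.6]
grip_width: 0.409
```

Run:
```python
from h import *
for i in range(3):
    s=ctrl.sense(); print(s['time_s'],s['eef_pos'],s['ee_rot'],s['force'],s['wrist_torque'])
p,z,mo=grab("wrist","w4"); C=cloud(z,mo)
E=s['eef_pos']; q=s['ee_rot']; a=2*np.arctan2(q[2],q[1]); print('toolx deg',np.degrees(a))
# slot by depth: points far below around tool
r=C[...,:2]-E[:2]; ex=np.array([np.cos(a),np.sin(a)]); ey=np.array([np.sin(a),-np.cos(a)])
print('disc top z', np.median(C[230:240,230:270,2]), 'bore', )
```

```text
5.3 [470.18369945 214.66903667 236.38159704] [-1.97260416e-04  9.44149425e-01  3.29514501e-01 -1.42056758e-03] [ 0.14079658  0.62803066 -4.63397476] [-0.00951874  0.00254692 -0.02216347]
5.3 [470.18369945 214.66903667 236.38159704] [-1.97260416e-04  9.44149425e-01  3.29514501e-01 -1.42056758e-03] [ 0.14079658  0.62803066 -4.63397476] [-0.00951874  0.00254692 -0.02216347]
5.3 [470.18369945 214.66903667 236.38159704] [-1.97260416e-04  9.44149425e-01  3.29514501e-01 -1.42056758e-03] [ 0.14079658  0.62803066 -4.63397476] [-0.00951874  0.00254692 -0.02216347]
toolx deg 38.47866185915549
disc top z 155.19254056363366 bore
```

View pics/w4.png

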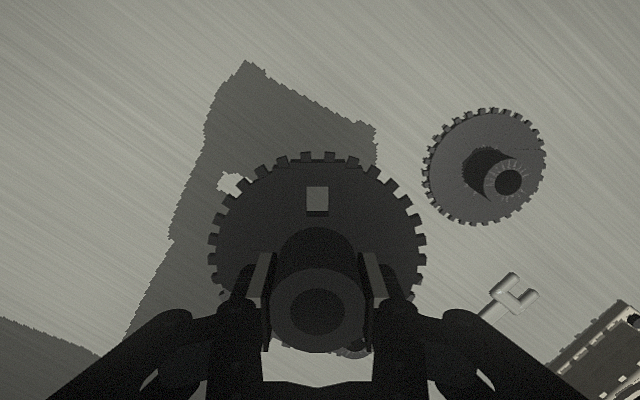

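```bash
cat > meas.py <<'E'
from h import *
import sys
def run(tag,E,a,under):
    p,z,mo=load(tag); C=cloud(z,mo)
    R=np.array([[np.cos(a),np.sin(a)],[np.sin(a),-np.cos(a)]])
    T=(C[...,:2]-E[:2])@R.T  # tool xy
    r=np.hypot(T[...,0],T[...,1])
    m=(abs(C[...,2]-under-8)<3)&(r<58); Q=T[m]; print('disc z',np.median(C[m][:,2]),len(Q),cv2.minEnclosingCircle(Q.astype(np.float32)))
    m=(abs(C[...,2]-under-46)<3)&(r<24); Q=T[m]
    if len(Q): print('hub z',np.median(C[m][:,2]),len(Q),cv2.minEnclosingCircle(Q.astype(np.float32)))
    v,u=np.mgrid[0:400,0:640]
    m=(C[...,2]<under-5)&(u>290)&(u<345)&(v>180)&(v<220)
    n,L,st,ce=cv2.connectedComponentsWithStats(m.astype(np.uint8)); i=1+np.argmax(st[1:,4]); print(st[i],ce[i])
    x=onplane([ce[i]],under+6,mo)[:,:2]-E[:2]; print('slot tool',x@R.T)
if __name__=="__main__":
    run("w4",np.array([470.18,214.67,236.38]),np.radians(38.48),147.6)
E
python3 meas.py
```

```text
disc z 154.99756511447563 16225 ((-0.8746152520179749, -0.8562076687812805), 51.687583923339844)
hub z 193.20071673644256 5465 ((2.8569860458374023, 0.025068631395697594), 22.80862045288086)
[306 187  22  24 528] [316.5 198.5]
slot tool [[30.02645129 -0.68264664]]
```

{"method": "move_arm", "body": {"series": [[[-20, 30, 0], 2, 0.2], [[-52, 77, 0], 5, 0.2], [[-86, 127, 0], 8, 0.2], [[-120, 177, 0], 11.8, 0.2], [[-154, 227, 0], 11.8, 0.2], [[-185, 274, 0], 11.8, 0.2], [[-203, 300, 0], 11.8, 0.2], [[-203, 300, 0], 11.8, 0.2], [[-203, 300, 0], 11.8, 0.2]]}}

```text
time_s: 6.48
eef_pos: [498.2, -145.8, 237.2]
ee_rot: [-0.001, 0.973, 0.231, -0.001]
force: [-0.4, 0.2, -5.2]
grip_width: 0.405
```

Run:
```python
from h import *
from meas import run
s=ctrl.sense(); print(s['time_s'],s['eef_pos'],s['ee_rot'],s['force'],s['wrist_torque'])
q=s['ee_rot']; a=2*np.arctan2(q[2],q[1]); print('toolx deg',np.degrees(a))
grab("wrist","w5"); run("w5",s['eef_pos'],a,s['eef_pos'][2]-88.8)
p,z,mo=grab("scene","s5")
cv2.imwrite("pics/s5c.png",cv2.resize(p[80:220,230:390,::-1],None,fx=4,fy=4,interpolation=cv2.INTER_CUBIC))
```

```text
6.475 [ 498.2043451  -145.79335438  237.18306836] [-6.71064626e-04  9.73004122e-01  2.30786176e-01 -5.19313956e-04] [-0.38703058  0.16881793 -5.19616569] [0.04119899 0.0065142  0.01969201]
toolx deg 26.686733023979833
disc z 155.83920525846113 16254 ((-0.9213181138038635, -0.528035044670105), 51.786376953125)
hub z 194.0077252456058 5467 ((2.831401824951172, 0.03662388026714325), 22.844980239868164)
[306 187  22  24 528] [316.5 198.5]
slot tool [[30.04796959 -0.73355551]]
```

View pics/w5.png

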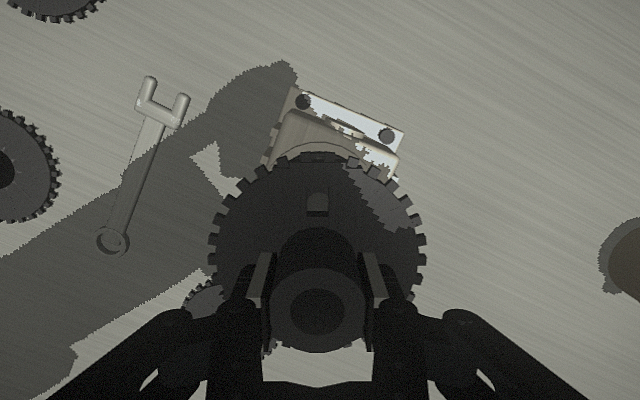

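View pics/s5c.png

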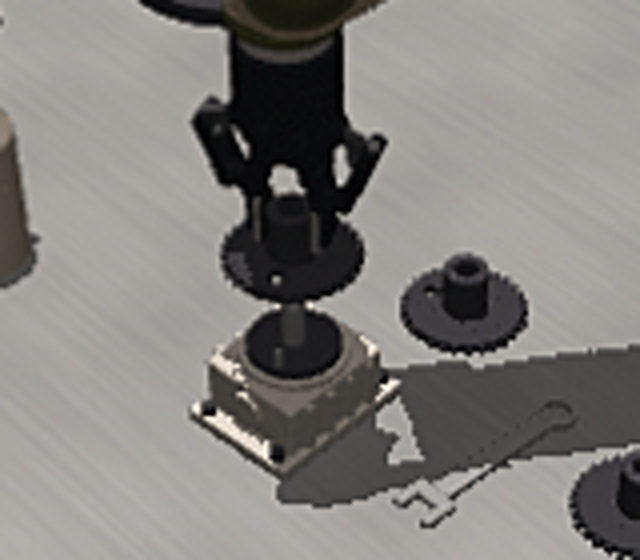

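The wheel is above the shaft, with the lit slot spot over the pin in the scene view. I'll lower it in small steps and watch the force.

{"method": "move_arm", "body": {"series": [[[0, 0.6, 12], 0, 0.2], [[0, 0.6, 24], 0, 0.2], [[0, 0.6, 34], 0, 0.2], [[0, 0.6, 39], 0, 0.2], [[0, 0.6, 43], 0, 0.2], [[0, 0.6, 46], 0, 0.2], [[0, 0.6, 46], 0, 0.2], [[0, 0.6, 46], 0, 0.2]]}}

```text
time_s: 7.58
eef_pos: [498.8, -147.0, 192.1]
ee_rot: [0.0, 0.973, 0.231, 0.0]
force: [0.7, -0.4, -5.3]
grip_width: 0.404
```

Run:
```python
from h import *
s=ctrl.sense(); print(s['time_s'],s['eef_pos'],s['ee_rot'],s['force'],s['wrist_torque'])
```

```text
7.575 [ 498.78690001 -146.99065177  192.1175168 ] [1.52120183e-04 9.73019094e-01 2.30724493e-01 1.64034296e-04] [ 0.71180185 -0.42651958 -5.30681115] [-0.04628579  0.00456147  0.02452308]
```

{"method": "move_arm", "body": {"series": [[[0, 0, 4], 0, 0.2], [[0, 0, 8], 0, 0.2], [[0, 0, 12], 0, 0.2], [[0, 0, 15], 0, 0.2], [[0, 0, 16], 0, 0.2], [[0, 0, 16], 0, 0.2]]}}

```text
time_s: 8.32
eef_pos: [498.7, -146.9, 175.9]
ee_rot: [-0.0, 0.973, 0.231, 0.0]
force: [-0.2, 0.7, -4.4]
grip_width: 0.403
```

Run:
```python
from h import *
s=ctrl.sense(); print(s['time_s'],s['eef_pos'],s['ee_rot'],s['force'],s['wrist_torque'])
```

```text
8.325 [ 498.73498372 -146.94408842  175.88541839] [-8.65344072e-06  9.73020575e-01  2.30718359e-01  1.68392926e-05] [-0.15459337  0.65028497 -4.40911197] [-0.02552063 -0.0141564   0.04247575]
```

{"method": "move_arm", "body": {"series": [[[0, 0, 1], 0, 0.2], [[0, 0, 2], 0, 0.2], [[0, 0, 3], 0, 0.2], [[0, 0, 4], 0, 0.2], [[0, 0, 5], 0, 0.2], [[0, 0, 5], 0, 0.2]]}}

```text
time_s: 9.07
eef_pos: [498.7, -146.9, 170.8]
ee_rot: [-0.0, 0.973, 0.231, -0.0]
force: [-0.7, 0.3, -5.7]
grip_width: 0.407
```

Run:
```python
from h import *
s=ctrl.sense(); print(s['time_s'],s['eef_pos'],s['ee_rot'],s['force'],s['wrist_torque'])
```

```text
9.075 [ 498.6653382  -146.92519195  170.79689761] [-8.15638142e-05  9.73019513e-01  2.30722810e-01 -6.91444577e-05] [-0.67170226  0.3042311  -5.72618877] [ 0.03045902  0.03318329 -0.0399771 ]
```

{"method": "move_arm", "body": {"series": [[[0, 0, 1], 0, 0.2], [[0, 0, 2], 0, 0.2], [[0, 0, 3], 0, 0.2], [[0, 0, 3], 0, 0.2]]}}

```text
time_s: 9.57
eef_pos: [498.7, -146.9, 167.8]
ee_rot: [-0.0, 0.973, 0.231, -0.0]
force: [0.5, 0.2, -4.0]
grip_width: 0.408
```

Run:
```python
from h import *
s=ctrl.sense(); print(s['time_s'],s['eef_pos'],s['ee_rot'],s['force'],s['wrist_torque'])
```

```text
9.575 [ 498.67041112 -146.92168335  167.81305009] [-5.36354967e-05  9.73016814e-01  2.30734204e-01 -6.71312329e-05] [ 0.48477141  0.19991537 -3.99345014] [ 0.05328529 -0.00382578 -0.02525998]
```

No contact force at an underside height of about 79 mm, which is below the pin top at 84. The pin has therefore entered the slot, and I'll keep lowering gently.

{"method": "move_arm", "body": {"series": [[[0, 0, 1], 0, 0.2], [[0, 0, 2], 0, 0.2], [[0, 0, 3], 0, 0.2], [[0, 0, 4], 0, 0.2], [[0, 0, 5], 0, 0.2], [[0, 0, 6], 0, 0.2], [[0, 0, 7], 0, 0.2], [[0, 0, 7], 0, 0.2]]}}

```text
time_s: 10.58
eef_pos: [498.7, -146.9, 160.8]
ee_rot: [-0.0, 0.973, 0.231, -0.0]
force: [0.0, 0.1, -4.1]
grip_width: 0.403
```

Run:
```python
from h import *
s=ctrl.sense(); print(s['time_s'],s['eef_pos'],s['ee_rot'],s['force'],s['wrist_torque'])
```

```text
10.575 [ 498.67547777 -146.91577616  160.82896289] [-4.80045080e-05  9.73022012e-01  2.30712289e-01 -3.52965153e-05] [ 0.03357832  0.09407766 -4.10252031] [ 0.02281746 -0.00196468 -0.00101655]
```

Underside is at about 72 mm with no contact yet. The last couple of millimetres go down in 0.5 mm steps.

{"method": "move_arm", "body": {"series": [[[0, 0, 0.5], 0, 0.2], [[0, 0, 1], 0, 0.2], [[0, 0, 1.5], 0, 0.2], [[0, 0, 2], 0, 0.2], [[0, 0, 2], 0, 0.2]]}}

```text
time_s: 11.2
eef_pos: [498.7, -146.9, 158.9]
ee_rot: [-0.0, 0.973, 0.231, -0.0]
force: [-0.6, -0.3, -5.4]
grip_width: 0.404
```

Run:
```python
from h import *
s=ctrl.sense(); print(s['time_s'],s['eef_pos'],s['ee_rot'],s['force'],s['wrist_torque'])
```

```text
11.2 [ 498.69862443 -146.91832311  158.89391516] [-1.08505680e-05  9.73016726e-01  2.30734590e-01 -1.37756285e-05] [-0.56199638 -0.26219995 -5.43073118] [ 0.04753331 -0.00225621  0.04375514]
```

{"method": "move_arm", "body": {"series": [[[0, 0, 0.5], 0, 0.2], [[0, 0, 1], 0, 0.2], [[0, 0, 1.5], 0, 0.2], [[0, 0, 1.5], 0, 0.2]]}}

```text
time_s: 11.7
eef_pos: [498.7, -146.9, 158.7]
ee_rot: [0.0, 0.973, 0.231, 0.0]
force: [-7.5, 3.0, 11.1]
grip_width: 0.407
```

Run:
```python
from h import *
s=ctrl.sense(); print(s['time_s'],s['eef_pos'],s['ee_rot'],s['force'],s['wrist_torque'])
```

```text
11.7 [ 498.7011576  -146.91589237  158.71284785] [2.45125104e-04 9.73003866e-01 2.30788651e-01 1.22483683e-04] [-7.53030992  2.95326125 11.10179626] [ 0.41701779  1.00568779 -0.0573757 ]
```

The wheel is seated: contact came on at TCP z 158.7, which puts the underside at about 69.9 mm against the seat's 70. I'll ease the push off and release.

{"method": "move_arm", "body": {"series": [[[0, 0, -0.5], 0, 0.2], [[0, 0, -1], 0, 0.2], [[0, 0, -1], 0, 0.2]]}}

```text
time_s: 12.08
eef_pos: [498.7, -146.9, 158.8]
ee_rot: [0.0, 0.973, 0.231, 0.0]
force: [-5.1, 1.4, 6.4]
grip_width: 0.408
```

{"method": "move_arm", "body": {"series": [[[0, 0, 0], 0, 0.5], [[0, 0, 0], 0, 0.6], [[0, 0, 0], 0, 0.75], [[0, 0, 0], 0, 0.9], [[0, 0, 0], 0, 1], [[0, 0, 0], 0, 1], [[0, 0, 0], 0, 1], [[0, 0, 0], 0, 1]]}}

```text
time_s: 13.08
eef_pos: [498.7, -146.9, 158.4]
ee_rot: [-0.0, 0.973, 0.231, 0.0]
force: [0.1, -0.3, 0.2]
grip_width: 1.0
```

Run:
```python
from h import *
s=ctrl.sense(); print(s['time_s'],s['eef_pos'],s['ee_rot'],s['force'],s['wrist_torque'],s['grip_width'])
grab("wrist","w6")
```

```text
13.075 [ 498.69686488 -146.92501393  158.40182742] [-6.05327073e-06  9.73020187e-01  2.30719993e-01  5.72495614e-06] [ 0.09522154 -0.32943903  0.17920039] [-0.00020281 -0.00262824 -0.00549252] 0.9997826668740104
```

View pics/w6.png

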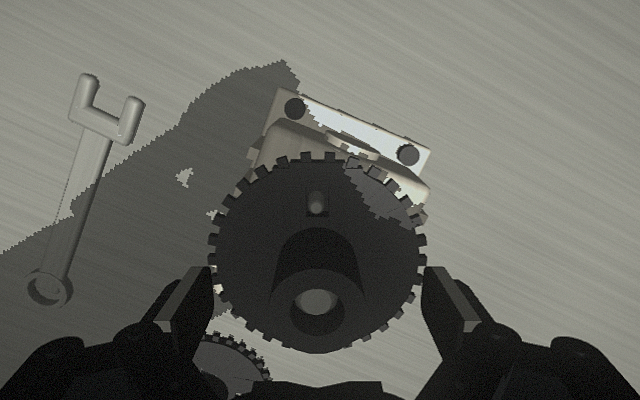

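The pin shows inside the slot at (316,203) and the shaft inside the bore at (316,300), with the fingers clear of the hub. I'll retreat straight up and back, then check that the wheel is flat.

{"method": "move_arm", "body": {"series": [[[0, 0, -20], 0, 1], [[0, 0, -60], 0, 1], [[0, 0, -110], 0, 1], [[-20, 0, -145], 0, 1], [[-50, 0, -145], 0, 1], [[-60, 0, -145], 0, 1], [[-60, 0, -145], 0, 1], [[-60, 0, -145], 0, 1]]}}

```text
time_s: 14.12
eef_pos: [445.6, -173.6, 303.1]
ee_rot: [-0.0, 0.973, 0.231, -0.0]
force: [0.3, -0.5, 0.3]
grip_width: 1.0
```

Run:
```python
from h import *
s=ctrl.sense(); print(s['time_s'],s['eef_pos'],s['force'])
p,z,mo=grab("wrist","w7"); C=cloud(z,mo)
r=np.hypot(C[...,0]-497,C[...,1]+146.2)
m=(r>20)&(r<47)&(abs(C[...,2]-80)<12)&(C[...,2]<82); Q=C[m]
A=np.c_[Q[:,:2]-[497,-146.2],np.ones(len(Q))]; k,_,_,_=np.linalg.lstsq(A,Q[:,2],rcond=None); print('plane',k,len(Q),'tilt mm over r50',np.hypot(*k[:2])*50, Q[:,2].std())
m=(r<24)&(C[...,2]>112)&(C[...,2]<125); print('hub z',np.median(C[m][:,2]),cv2.minEnclosingCircle(C[m][:,:2].astype(np.float32)))
cv2.imwrite("pics/w7c.png",cv2.convertScaleAbs(cv2.resize(p[10:210,230:420,::-1],None,fx=3,fy=3,interpolation=cv2.INTER_CUBIC),alpha=1.6,beta=10))
p,z,mo=grab("scene","s7")
```

```text
14.125 [ 445.58127485 -173.61449445  303.07191719] [ 0.29315836 -0.54536979  0.25008916]
plane [-3.80310143e-03 -1.83545427e-03  7.74485083e+01] 8837 tilt mm over r50 0.21114256359532407 1.2374990405591235
hub z 115.70211899972824 ((497.59234619140625, -146.52073669433594), 18.10898208618164)
```

View pics/w7c.png

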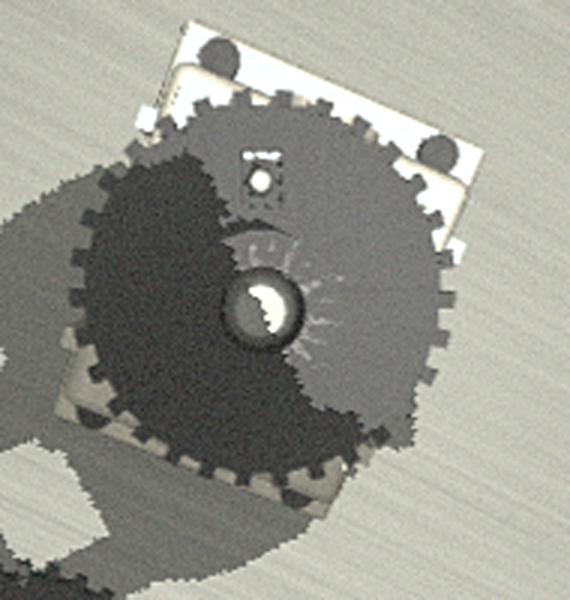

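View pics/s7.png

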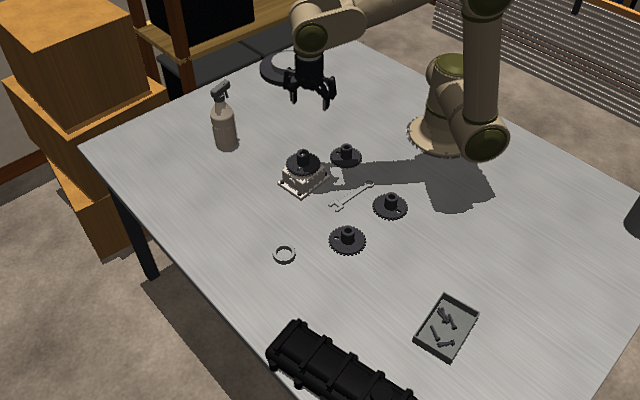

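The wheel is flat: disc top at about 77.5–78 mm and hub top at 115.7 mm, where 78 and 116 were expected. The tilt is about 0.2 mm over a 50 mm radius, and the pin is centred in the slot. Nothing else has moved, so I'll hand it in.

```bash
python3 -c "
from rig import ctrl
print(ctrl.finish_job())"
```

```text
the job is handed in; nothing more can be done
None
```

The chain wheel is fully home and flat on the housing's seat. The pin is in the slot, the gripper has let go, and I handed the job in at about 14 s.

- **Wheel choice:** I took the wheel farthest to the robot's left, at about (471, 213), and gripped it by the hub with the jaws across the slot.
- **Finding the angle:** The wrist camera put the pin at about 26.7° in the world frame, so I turned the slot to that angle. The pin went in on the first slow lowering with no contact, so I never had to turn the wheel under a push to search for it.
- **Seating:** Contact came only at the seat, with the underside at about 69.9 mm (the seat is at 70). The push there reached about 16 N, and I eased it off before releasing.
- **Checks after release:**
  - The hub top is at 115.7 mm (116 expected), and the disc top fits to 77.4 mm (78 expected).
  - The tilt is about 0.2 mm over a 50 mm radius.
  - The pin is visible in the slot and the shaft in the bore.
  - In the scene view the other things are where they were, and the arm is clear with no contact force.
- **Small disagreement:** The wrist camera placed the wheel about 0.9 mm off the gripper's centre. I allowed for this when aiming at the shaft, and no check failed.

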